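Load a door knob on the brushing dial and index it one click

TASK

Load the brass door knob from the wooden rack on the empty spindle at the loading place of the brushing machine: slide that spindle's red-tabbed keeper right out, lower the knob upright and twist it gently, without ramming it, until its tailpiece drops into the driver slot and its rose sits flat on the spindle, then slide the keeper fully home over the rose. Then turn the dial one click counter-clockwise, seen from above, leave it settled in the click and let go; leave everything else on the bench where it is.

Things in the scene. Friction and masses are not known exactly. Their poses are not given: they have to be found in the camera images.
- machine: Yellow brushing machine, orange cap, fixed. Origin: on the dial's axis at bench height. In its frame, mm: aluminium dial 340 dia, top at z 75, centred at 0,0; column and head x -78..78, y 137..413, up to z 420; 150 dia disc brush at y 206, z 152..172; foot x -130..130, y -155..405, 18 high. The loading place is at (0,-105), on its -y side.
- dial_axis (a point): Point on the dial's axis at the dial's top face (z 75); turns with the dial. Six spindles, 62 dia, tops at z 115, stand every 60 degrees on a circle of radius 105 about it. The two next counter-clockwise of the loading place already carry brass knobs (tops at z 177); the three others and the one at the loading place are empty. All six keepers start shut, or nearly; the other five stay so.
- nest (a point): Centre of the top face (z 115) of the empty spindle, 62 dia, that starts at the loading place; moves with the dial, axes parallel to the dial's (the machine's while joint dial is 0), so its -y points outward along the keeper's slide. A bore 22 mm dia opens in the face; the driver lies in it (see point driver_top).
- driver_top (a point): Point on the spindle's axis 16 mm below its top face, level with the driver's top; it does NOT turn with the driver. The driver: a bright metal part in the bore with a straight slot across it, 8 mm wide, 18 deep. It turns stiffly (0.05 N m) about the spindle's axis and starts at any angle; this angle is not measured, but the slot can be seen down the bore or found by touch.
- tail_tip (a point): Middle of the lower end of the brass knob's tailpiece, 36 mm under the rose; axes as body knob. Resting across the slot it stops at point driver_top and the knob stands 20 mm too high; with its width within about 0.2 rad of the slot's line, either way round, it drops in. Once in, it carries the driver along if turned. Ramming it (over 150 N) bends it.
- dial (a joint): Angle of the dial, rad, 0 at the start, grows counter-clockwise seen from above. A spring detent holds it every 60 degrees (1.047 rad): about 0.6 N m to leave a click; past half way the spring pulls it on into the next.
- handle (a point): Centre of the black T-handle bar by which the dial is turned, on the dial's axis at z 162. The bar is 96 long, 18 wide, 24 tall (z 150 to 174), on a stem 17 mm dia down to z 126, wider below; its length lies along this point's x axis, which turns with the dial. Space for the fingers all round.
- keeper (a joint): Slide of the loading spindle's keeper, m: 0 fully home (shut), 0.045 fully out. Moves radially outward from the dial's axis; 2 N of friction, stays where it is left. The keeper is a 6 mm steel fork, 62 wide, with a 30 mm gap for the knob's neck, 8 mm above the spindle's face: it passes 2 mm over the rose of a seated knob. Fully out it is clear of the rose.
- keeper_grip (a point): Middle of the top (z 148) of the keeper's red tab; moves with the keeper; its x axis points outward along the slide. The tab is 14 mm along the slide, 16 mm across it, 19 mm tall above the keeper's plate (plate top z 129) and free on both sides across the slide: pinch it there from above. Shut, it is 47 mm outward of the spindle's axis.
- knob: Brass door knob, 0.2 to 0.5 kg, upright in the rack. Origin: centre of the rose's underside; z up, x along the width of its tailpiece. Rose (round plate) 56 dia, z 0 to 6; neck 26 dia to z 30; round head 48 dia, widest z 36 to 52, top z 62; under the rose a flat steel tailpiece 16 wide (x), 4 thick (y), to z -36. Seated, its origin is at point nest.
- rack: Wooden rack 250 x 80 x 50 mm, fixed; origin at the centre of its underside. Three 22 mm square holes along its x axis, at -80, 0 and 80 mm, 42 deep, each with a knob: the tailpiece hangs in the hole and the rose rests on the top at z 50.
- knob_dark: Same knob in dark bronze, another job's, stays in the rack.
- knob_steel: Same knob in satin steel, another job's, stays in the rack.
- padlock: Brass padlock 58 x 30 x 90 mm standing on the bench; origin under its centre. Leave alone.
- polish: Yellow tin, 76 dia, 45 tall; origin under its centre. Leave alone.
- screwdriver: Red screwdriver, 210 long, lying on the bench. Leave alone.
Things that resemble listed ones, but are neither listed nor needed, are in the scene too. Of the things that look like the knob, the largest one is meant.

How it is judged:
On the way, in this order (a step that is already met when the one before it is completed fails the run):
1. the keeper is slid right out (over 40 mm), the dial still in its first click (value of joint keeper above 0.04 m and value of joint dial between -0.25 and 0.25 rad), for 0.1 s.
2. the brass knob is seated on the empty spindle at the loading place: rose within 3 mm of its top face, within 5 mm of its axis (z of knob in the frame of nest between -0.004 and 0.003 m and horizontal distance between knob and nest below 0.005 m and value of joint dial between -0.25 and 0.25 rad), for 0.2 s.
3. the keeper is slid home over the rose (within 4 mm), the knob still seated, the dial still in its first click (all of step 2 and value of joint keeper below 0.004 m), for 0.1 s.
At the end, for the whole second after the job is handed in: The dial rests in the first click counter-clockwise of its start (1.047 rad, within about 0.067), the keeper is home within 4 mm, and the brass knob is upright and at rest on its spindle under the keeper: rose within 3 mm of the spindle's top face and 5 mm of its axis (value of joint dial between 0.98 and 1.115 rad and velocity of joint dial between -0.05 and 0.05 rad/s and value of joint keeper below 0.004 m and z of knob in the frame of nest between -0.004 and 0.003 m and horizontal distance between knob and nest below 0.005 m and angle between knob's own z axis and vertical below 0.08 rad and linear speed of knob below 0.02 m/s); the robot touches nothing.
It fails at once if the knob is rammed against the machine with more than 150 N (contact force between knob and machine above 150 N).
It fails at once if the dial is turned backwards out of its click, or more than half a click too far (value of joint dial below -0.5 rad or value of joint dial above 1.57 rad).
It fails at once if another knob is moved by more than 15 mm (distance of any of knob_dark, knob_steel from where it was at the start of the episode above 0.015 m).
It fails at once if something else on the bench is moved by more than 25 mm (distance of any of padlock, polish, screwdriver from where it was at the start of the episode above 0.025 m).
It also fails if it takes over 72 s, if anything falls off the work surface, if the arm or the gripper's body presses on something with over 40 N, if the wrist force passes 120 N, or if a joint passes its speed limit or range.

ROBOT

A 6-joint arm with a two-finger parallel gripper is mounted at the origin on the work surface. World frame = base frame: x ahead of the robot, y to its left, z up, the work surface at z = 0. Lengths are in m, angles in rad, forces in N, time in s.
With the tool pointing down it reaches from about 0.375 to 0.9 m from the base axis. Payload 3.1 kg.
Tool frame: the origin (TCP) lies at the centre of the arm's flange, where the gripper is bolted on; the fingertips stand 182 mm ahead of it and the grasp point (between the pads) lies 164 mm ahead of it; z points along the fingers, y is the line along which they close (so a half turn about z gives the same grasp; the last joint's range is limited). The gripper opens to 87 mm and grips with 3 to 60 N. Pads are 19 mm wide; open, the fingers measure 117 mm over their backs; the gripper's body (75 mm by 190 mm) begins 51 mm behind the grasp point.
Start: joints at [0.985, 0.527, 1.433, -0, 1.181, -0.178], TCP at [0.248, 0.574, 0.405] pointing down, gripper open.
Joint ranges: [-3.08, 3.08], [-0.75, 2.2], [0.22, 2.44], [-1.43, 4.57], [0, 2.65], [-2.85, 2.85]. Speed limits (rad/s): [2.79, 2.79, 3.14, 3.14, 3.14, 3.14].

INTERFACE

Orientations are given as a unit quaternion [x, y, z, w].
In Python, from rig import * gives the robot as it stands.
- The arm moves only by the tool move_arm, never from a script. Its argument "commands" is a list that holds one entry, the list of rows, each a list of 6 numbers: the shift along the tool's x, y, z in units of 40 mm (1.0 is 40 mm), then the turn, a rotation vector about the tool's x, y, z in rad. A call has 1 to 12 rows; each row is the pose to reach, as a shift and turn from the pose commanded when the call began, along the tool's axes at that moment; what a row does not reach only later rows make up. A row lasts 1/8 s, in which the tool goes at most 62.5 mm and 10.7 degrees, less where a joint would pass 70% of its speed; a pose out of reach is approached as far as the arm can. A call with a gripper value outside its range is refused whole. "claw" is the closure, from -1 (fully open) to 1 (shut), so that 0 is half open, set as the call begins (left out, the last holds). The fingers move at their own pace and stop on an object; "squeeze" is the grip in N (left out, the last holds). Time passes only in rows, so rows that repeat a pose let the fingers close. It gives the time, the measured TCP pose, the force, the opening and the grip force at its end, in the units of the state.
- get_obs(): the state, without advancing time (a new reading comes with each control period).
- camera(name): name is "scene" or "top"; returns a dict with "pixels" (420x560x3 uint8, blue, green, red), "range_z" (420x560 float32, m along the optical axis (not along the pixel's ray), 0 where there is no reading), "camera_matrix" (3x3 intrinsics, pixels), "D" ([k1, k2, p1, p2, k3] as OpenCV has them; the pictures are not rectified), "extrinsics" (4x4, takes a point from world to camera coordinates). Camera axes: x right, y up, looking along -z (the intrinsics and any distortion apply to the point x, -y, -z); pixel columns grow to the right and rows downward; lengths in m; the calibration is good to about 2 mm. A picture is of the moment at which its call begins.
- hand_in(): hands the job in; it is judged then, once.
The state is a dict: "time": time; "q": joint angles; "joint_velocities": joint speeds; "joint_torque": joint torques, N m; "position": TCP position; "tool_rot": TCP orientation; "ft_force": force on the tool from outside, world axes, zero at the start; "moment": the same for the moment, N m; "grip_width": finger opening in m; "grip_force": force on a finger pad.
Only numpy, scipy, OpenCV 4.12 (cv2) and the standard library are available. Lean on these libraries where they do the work, as an engineer would, in place of code of your own. Each camera call takes 0.05 s, during which the arm holds its last target. There are 200 camera calls.

## Working session

There is one attempt and no reset: what is moved stays moved. The work goes in short steps, Python scripts to look and compute and a tool call to move; the robot and the scene stay as the last step left them, time stands still between calls to the robot, and variables do not carry over. Pictures are saved under pics/ and viewed, at most 10 in all, crops included, and the job is handed in when it is done.

Besides the shell and the picture viewer there is one more tool, called as name([rows], argument=value, ...), one row to a line, values as JSON. move_arm: Moves the arm, as the interface text tells. Its arguments: {"type":"object","properties":{"commands":{"type":"array","items":{"type":"array","items":{"type":"array","items":{"type":"number"}}}},"claw":{"type":"number"},"squeeze":{"type":"number"}},"required":["commands"]}

```bash
mkdir -p pics
cat > h.py <<'E'
from rig import *
import numpy as np, cv2
from scipy.spatial.transform import Rotation as R
def shot(n):
    c=camera(n); return c
def world(c,u,v,z=None):
    """pixel->world by depth, or on the plane z"""
    K=np.array(c["camera_matrix"]);D=np.array(c["D"],float);E=np.array(c["extrinsics"])
    p=cv2.undistortPoints(np.array([[[u,v]]],float),K,D)[0,0]
    d=np.array([p[0],-p[1],-1.]);Ri=E[:3,:3].T;o=-Ri@E[:3,3];w=Ri@d
    if z is None: return o+w*float(c["range_z"][int(round(v)),int(round(u))])
    return o+w*(z-o[2])/w[2]
def cloud(c):
    K=np.array(c["camera_matrix"]);D=np.array(c["D"],float);E=np.array(c["extrinsics"])
    r=c["range_z"];vv,uu=np.mgrid[:r.shape[0],:r.shape[1]]
    p=cv2.undistortPoints(np.stack([uu.ravel(),vv.ravel()],1).astype(float)[:,None],K,D)[:,0]
    X=np.stack([p[:,0],-p[:,1],-np.ones(len(p))],1)*r.ravel()[:,None]
    return ((X-E[:3,3])@E[:3,:3]).reshape(*r.shape,3)
def px(c,P):
    E=np.array(c["extrinsics"]);q=E[:3,:3]@np.array(P)+E[:3,3]
    return cv2.projectPoints(np.array([[q[0],-q[1],-q[2]]]),np.zeros(3),np.zeros(3),np.array(c["camera_matrix"]),np.array(c["D"],float))[0].ravel()
def delta(grasp,yaw_y=None):
    """move in row units to put the grasp point at world 'grasp', from the present pose"""
    o=get_obs();Rt=R.from_quat(o["tool_rot"]).as_matrix();g=np.array(o["position"])+Rt@[0,0,.164]
    return Rt.T@(np.array(grasp)-g)/.04, g, Rt
E
python3 - <<'E'
from h import *
for n in("scene","top"):
    c=shot(n);cv2.imwrite(f"pics/{n}0.png",c["pixels"]);np.savez(f"{n}0.npz",**c)
o=get_obs();print(o); print(R.from_quat(o["tool_rot"]).as_matrix().round(3))
E
```

```text
{'time': 0.1, 'q': array([ 9.84497354e-01,  5.28369756e-01,  1.43375930e+00, -1.60240116e-05,
        1.18140547e+00, -1.78484889e-01]), 'joint_velocities': array([-5.87151698e-04, -1.96950178e-03, -2.94344250e-03, -4.93484146e-04,
        2.35567165e-04, -7.82444033e-05]), 'joint_torque': array([-3.31436822e-04, -4.40985739e+01, -1.77150697e+01,  6.35159668e-02,
        5.33235376e-02, -3.63819481e-05]), 'position': array([0.24767185, 0.57350036, 0.40387599]), 'tool_rot': array([ 2.02493885e-01,  9.79283046e-01, -9.03577104e-04, -3.55422608e-04]), 'ft_force': array([-0.5841066 ,  0.37424183,  0.31880774]), 'moment': array([ 0.00097669, -0.01247424,  0.01254471]), 'grip_force': 0.0, 'grip_width': 0.08716948055031692}
[[-0.918  0.397 -0.001]
 [ 0.397  0.918 -0.002]
 [ 0.    -0.002 -1.   ]]
```

View pics/scene0.png

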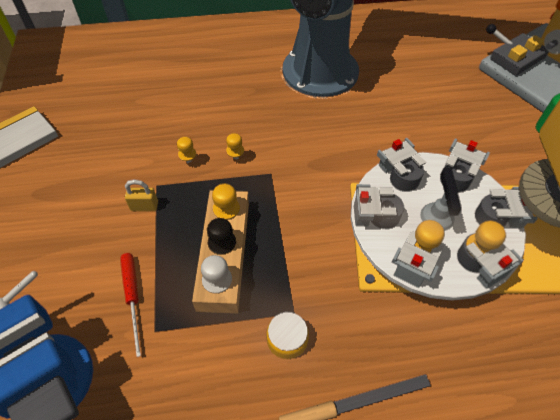

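View pics/top0.png

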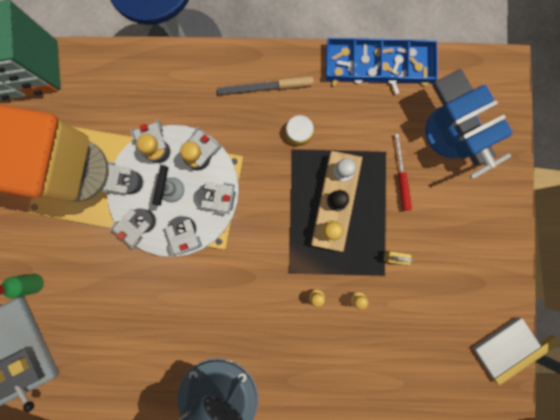

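The scene picture shows the rack holding steel (214,270), dark (220,235) and brass (224,197). The loading spindle is at about (375,205), with its red tab at (364,197).

Brass look-alikes, in top-view pixels:
- Rack brass (334,231)
- Two small loose knobs (317,298) and (360,301)
- Two on the machine (150,147) and (191,153)
- The padlock (398,258)

I choose the rack one, since it is the largest and sits in the wooden rack.

```bash
cat >> h.py <<'E'
def circ(P):
    A=np.c_[2*P,np.ones(len(P))];s=np.linalg.lstsq(A,(P**2).sum(1),rcond=None)[0]
    return s[:2],np.sqrt(s[2]+s[:2]@s[:2])
E
python3 - <<'E'
from h import *
for n in("scene","top"):
    c=dict(np.load(f"{n}0.npz"));X=cloud(c)
    print(n,"cam",(-c["extrinsics"][:3,:3].T@c["extrinsics"][:3,3]).round(3), "f",c["camera_matrix"][0,0])
    P={"scene":dict(knob=(224,192),dark=(220,230),steel=(214,266),tab=(364,197),spind=(392,208),handle=(450,195),lock=(141,200),polish=(288,330),k1=(186,145),base=(320,75),sd=(128,275)),
       "top":dict(knob=(334,231),dark=(338,199),steel=(346,168),tab=(228,200),spind=(208,197),handle=(160,186),lock=(400,258),polish=(299,130),k1=(317,298),base=(240,400),sd=(404,190))}[n]
    for k,(u,v) in P.items(): print(k,X[v,u].round(3))
    hsv=cv2.cvtColor(c["pixels"],cv2.COLOR_BGR2HSV)
    red=((hsv[...,0]<6)|(hsv[...,0]>174))&(hsv[...,1]>150)&(hsv[...,2]>90)
    N,L,S,C=cv2.connectedComponentsWithStats(red.astype(np.uint8))
    for i in range(1,N):
        if S[i,4]>12:
            m=L==i; print("red",C[i].round(1),S[i,4],np.median(X[m],0).round(4), world(c,*C[i],.148).round(4))
    m=(abs(X[...,2]-.075)<.004)
    u,v=P["spind"]; 
    m&=np.linalg.norm(X[...,:2]-X[P["handle"][1],P["handle"][0],:2],axis=-1)<.22
    Q=X[m][:,:2].astype(np.float32); ctr,r=cv2.minEnclosingCircle(Q); print("dial",ctr,r,m.sum(),np.median(X[m][:,2]))
    # knob head
    ku=X[P["knob"][1],P["knob"][0]]; m=(np.linalg.norm(X[...,:2]-ku[:2],axis=-1)<.05)&(X[...,2]>.08)
    from scipy.optimize import least_squares
    print("knob pts",m.sum(),X[m].mean(0).round(4),X[m].max(0).round(4),X[m].min(0).round(4))
    # rack top
    m=(abs(X[...,2]-.05)<.004)&(np.linalg.norm(X[...,:2]-X[P["dark"][1],P["dark"][0],:2],axis=-1)<.15)
    if m.sum()>20: print("rack",cv2.minAreaRect(X[m][:,:2].astype(np.float32)),m.sum())
    m=(X[...,2]>.160)&(X[...,2]<.18)&(np.linalg.norm(X[...,:2]-np.array(ctr),axis=-1)<.06)
    if m.sum()>20: print("bar",cv2.minAreaRect(X[m][:,:2].astype(np.float32)),m.sum())
c=dict(np.load("top0.npz"));cr=c["pixels"][100:320,100:400]
c2=dict(np.load("scene0.npz"));cr2=c2["pixels"][120:320,130:530]
cv2.imwrite("pics/crop.png",np.vstack([cv2.resize(c["pixels"][120:270,90:390],(600,300),interpolation=3),cv2.resize(c2["pixels"][140:290,250:550][:, :],(600,300),interpolation=3)]))
E
```

```text
scene cam [ 1.012 -0.258  0.846] f 470.3171847007331
knob [ 0.463 -0.284  0.112]
dark [ 0.549 -0.297  0.112]
steel [ 0.621 -0.313  0.111]
tab [ 0.534 -0.028  0.145]
spind [0.553 0.023 0.127]
handle [0.569 0.116 0.173]
lock [ 0.409 -0.459  0.043]
polish [ 0.727 -0.197  0.042]
k1 [ 0.293 -0.359  0.07 ]
base [ 0.071 -0.014  0.042]
sd [ 0.571 -0.484  0.024]
red [396.2 143.6] 58 [0.4131 0.0662 0.1463] [0.4163 0.0662 0.148 ]
red [471.6 145.4] 70 [0.4369 0.2187 0.1454] [0.4407 0.2154 0.148 ]
red [363.8 196. ] 73 [ 0.5321 -0.0283  0.1465] [ 0.5337 -0.0291  0.148 ]
red [128.2 277. ] 537 [ 0.5746 -0.4834  0.0226] [ 0.6412 -0.4494  0.148 ]
red [416.6 259.9] 96 [0.6735 0.0287 0.1465] [0.675  0.0274 0.148 ]
red [505.  261.1] 98 [0.6965 0.1761 0.1468] [0.6978 0.1754 0.148 ]
dial (0.5533882975578308, 0.12601050734519958) 0.17102433741092682 8520 0.07471247781364909
knob pts 489 [ 0.4674 -0.2849  0.1044] [ 0.4841 -0.2615  0.1141] [ 0.44   -0.3088  0.0815]
rack ((0.5387020707130432, -0.29986077547073364), (0.080743707716465, 0.25173449516296387), 79.52227020263672) 2376
bar ((0.5528262257575989, 0.12
[... 634 characters left out ...]
457  0.148 ]
red [226.  197.8] 23 [ 0.5262 -0.0287  0.1474] [ 0.5265 -0.0286  0.148 ]
red [120.7 235. ] 23 [0.4321 0.2175 0.1485] [0.432  0.2177 0.148 ]
red [183.6 246.3] 24 [0.4107 0.0657 0.1479] [0.4102 0.0668 0.148 ]
red [  0.8 289.5] 18 [0.2928 0.5074 0.1437] [0.2934 0.5045 0.148 ]
dial (0.55128014087677, 0.12443580478429794) 0.17024020850658417 6860 0.07518068723087742
knob pts 300 [ 0.4579 -0.2856  0.1084] [ 0.481  -0.2641  0.1159] [ 0.4346 -0.3109  0.0897]
rack ((0.5375246405601501, -0.30191776156425476), (0.0806313082575798, 0.25113141536712646), 79.58404541015625) 1789
bar ((0.5516618490219116, 0.12418840080499649), (0.018764056265354156, 0.09645289182662964), 80.82921600341797) 381
```

View pics/crop.png

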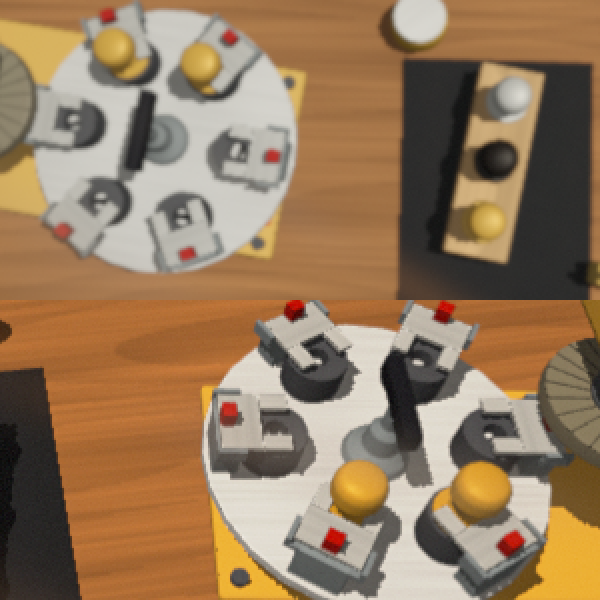

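Both crops confirm it. Top panel: the empty loading spindle has its tab at (272,157), and the rack's brass knob at (487,220) is the big one. Next come the rows that bring the gripper over the tab.

```bash
cat >> h.py <<'E'
def go(*T):
    """print shift (units) and z-turn from the present pose for (x,y,z,yaw_y deg)"""
    o=get_obs();Rt=R.from_quat(o["tool_rot"]).as_matrix();g=np.array(o["position"])+Rt@[0,0,.164]
    yw=np.degrees(np.arctan2(Rt[1,1],Rt[0,1]));print("t",o["time"],"grasp",g.round(4),"yaw",yw.round(1),"tilt",(Rt[:2,2]).round(4),"q6",o["q"][5].round(2),"F",o["ft_force"].round(1),"w",round(o["grip_width"],4))
    for t in T: print(t,(Rt.T@(np.array(t[:3])-g)/.04).round(3),"rz",round(-np.radians(t[3]-yw),3))
E
python3 -c "
from h import *
go((.36,.18,.25,20),(.53,-.0275,.2,-8.8),(.53,-.0275,.152,-8.8))"
```

```text
t 0.1 grasp [0.2475 0.5732 0.2399] yaw 66.6 tilt [-0.0011 -0.0016] q6 -0.18 F [-0.6  0.4  0.3] w 0.0872
(0.36, 0.18, 0.25, 20) [-6.481 -7.91  -0.24 ] rz 0.814
(0.53, -0.0275, 0.2, -8.8) [-12.44  -10.984   1.014] rz 1.317
(0.53, -0.0275, 0.152, -8.8) [-12.44  -10.982   2.214] rz 1.317
```

move_arm([
  [[-1, -1.2, -0.1, 0, 0, 0.12], [-2, -2.4, -0.2, 0, 0, 0.25], [-3, -3.6, -0.25, 0, 0, 0.38], [-4, -4.8, -0.25, 0, 0, 0.5], [-5, -6, -0.25, 0, 0, 0.63], [-5.8, -7.1, -0.25, 0, 0, 0.75], [-6.6, -7.9, -0.25, 0, 0, 0.88], [-7.8, -8.6, 0, 0, 0, 1.0], [-9.1, -9.2, 0.3, 0, 0, 1.13], [-10.4, -9.9, 0.6, 0, 0, 1.25], [-11.6, -10.5, 0.9, 0, 0, 1.317], [-12.44, -10.98, 1.0, 0, 0, 1.317]],
], claw=0)

```text
time: 1.6
position: [0.5316, -0.0289, 0.3636]
tool_rot: [0.76, 0.65, -0.0, -0.0]
ft_force: [0.3, 0.4, -0.4]
grip_width: 0.0433
grip_force: 0.0
```

```bash
python3 -c "
from h import *
go((.53,-.0275,.152,-8.8))"
```

```text
t 1.6 grasp [ 0.5315 -0.0289  0.1996] yaw -8.9 tilt [-0.0011  0.0003] q6 -0.11 F [ 0.3  0.4 -0.4] w 0.0433
(0.53, -0.0275, 0.152, -8.8) [ 0.028 -0.04   1.19 ] rz -0.002
```

move_arm([
  [[0, 0, 0.6, 0, 0, 0], [0.02, -0.02, 1.19, 0, 0, 0], [0.02, -0.02, 1.19, 0, 0, 0], [0.02, -0.02, 1.19, 0, 0, 0]],
])

```text
time: 2.1
position: [0.53, -0.0258, 0.3176]
tool_rot: [0.759, 0.651, 0.0, 0.0]
ft_force: [0.3, -0.6, 0.1]
grip_width: 0.0437
grip_force: 0.0
```

move_arm([
  [[0, 0, 0, 0, 0, 0], [0, 0, 0, 0, 0, 0], [0, 0, 0, 0, 0, 0], [0, 0, 0, 0, 0, 0]],
], claw=1, squeeze=20)

```text
time: 2.6
position: [0.529, -0.0257, 0.3173]
tool_rot: [0.759, 0.651, -0.001, -0.001]
ft_force: [-3.4, -0.3, 2.8]
grip_width: 0.0159
grip_force: 20.0
```

```bash
python3 -c "
from h import *
print(get_obs()['q'])
go((.53-.153*.043,-.0275-.988*.043,.152,-8.8))"
```

```text
[-2.59562165e-01  5.26709094e-01  1.75430614e+00 -4.95924366e-04
  8.63063418e-01 -1.05780410e-01]
t 2.6 grasp [ 0.5286 -0.0256  0.1533] yaw -8.8 tilt [-0.0025  0.0003] q6 -0.11 F [-3.4 -0.3  2.8] w 0.0159
(0.523421, -0.06998399999999999, 0.152, -8.8) [-1.115  0.042  0.034] rz 0.0
```

move_arm([
  [[-0.2, 0, 0, 0, 0, 0], [-0.5, 0, 0, 0, 0, 0], [-0.8, 0, 0, 0, 0, 0], [-1.0, 0, 0, 0, 0, 0], [-1.1, 0, 0, 0, 0, 0], [-1.12, 0, 0, 0, 0, 0], [-1.12, 0, 0, 0, 0, 0]],
])

```text
time: 3.48
position: [0.5226, -0.0692, 0.3173]
tool_rot: [0.76, 0.65, 0.001, -0.002]
ft_force: [-2.1, 9.0, 5.9]
grip_width: 0.0157
grip_force: 20.0
```

```bash
python3 -c "
from h import *
go((.53-.153*.043,-.0275-.988*.043,.152,-8.8))"
```

```text
t 3.475 grasp [ 0.5225 -0.0685  0.1533] yaw -8.9 tilt [-0.0004  0.0041] q6 -0.19 F [-2.1  9.   5.9] w 0.0157
(0.523421, -0.06998399999999999, 0.152, -8.8) [-0.033  0.028  0.032] rz -0.002
```

move_arm([
  [[0.03, 0, 0, 0, 0, 0], [0.03, 0, 0, 0, 0, 0], [0.03, 0, -1.0, 0, 0, 0.0], [0, 0, -2.0, 0, 0, 0.15], [-1.4, 0, -2, 0, 0, 0.3], [-2.8, 0.2, -2, 0, 0, 0.48], [-4, 0.7, -2, 0, 0, 0.66]],
], claw=-0.5)

```text
time: 4.35
position: [0.5257, -0.2351, 0.3975]
tool_rot: [0.931, 0.366, 0.0, 0.001]
ft_force: [-0.1, 0.0, -0.1]
grip_width: 0.0645
grip_force: 0.0
```

Run:
```python
from h import *
go((.460,-.2862,.16,-100.45),(.460,-.2862,.094,-100.45))
o=[]
for n,ctr in(("top",(.536,.0207,.115)),("scene",(.536,.0207,.115))):
    c=shot(n);np.savez(f"{n}1.npz",**c);X=cloud(c)
    u,v=px(c,ctr).round().astype(int);print(n,u,v,px(c,(.536,.0207,.099)))
    hsv=cv2.cvtColor(c["pixels"],cv2.COLOR_BGR2HSV)
    m=(hsv[...,1]>150)&((hsv[...,0]<6)|(hsv[...,0]>174))&(np.linalg.norm(X[...,:2]-[.5225,-.07],axis=-1)<.03);print("tab",np.median(X[m],0),m.sum())
    o.append(cv2.resize(c["pixels"][v-25:v+25,u-25:u+25],(400,400),interpolation=cv2.INTER_CUBIC))
cv2.imwrite("pics/bore.png",np.hstack(o))
```

```text
t 4.35 grasp [ 0.5259 -0.2354  0.2335] yaw -47.0 tilt [ 0.0012 -0.0017] q6 0.21 F [-0.1  0.  -0.1] w 0.0645
(0.46, -0.2862, 0.16, -100.45) [-2.071 -0.196  1.837] rz 0.932
(0.46, -0.2862, 0.094, -100.45) [-2.07  -0.199  3.487] rz 0.932
top 208 195 [209.5164944  195.48606547]
tab [ 0.52019571 -0.07149723  0.1476848 ] 20
scene 387 204 [385.26056689 209.02056943]
tab [ 0.52503826 -0.06969654  0.14684699] 50
```

View pics/bore.png

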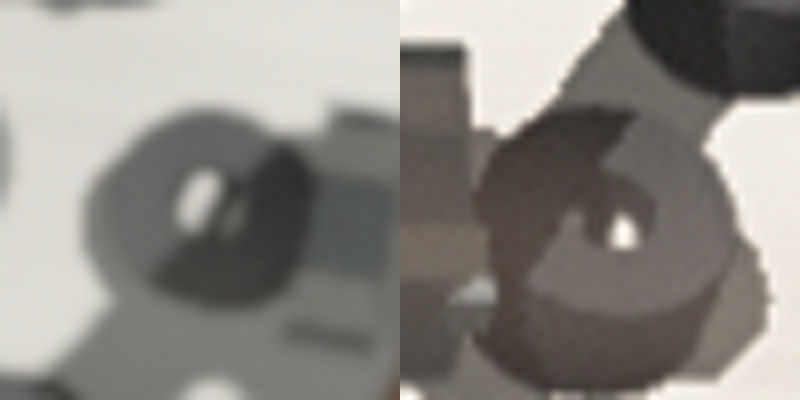

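In the left (top) panel, the bore shows two bright driver halves at (200,200) and (232,210). The dark slot runs between them, which puts it at about -17° in the world. The keeper is out. Next I pick up the knob.

move_arm([
  [[-0.7, 0, 0.4, 0, 0, 0.18], [-1.5, -0.1, 0.8, 0, 0, 0.36], [-2.07, -0.2, 1.2, 0, 0, 0.54], [-2.07, -0.2, 1.4, 0, 0, 0.72], [-2.07, -0.2, 1.6, 0, 0, 0.9], [-2.07, -0.2, 2.0, 0, 0, 0.932], [-2.07, -0.2, 2.7, 0, 0, 0.932], [-2.07, -0.2, 3.2, 0, 0, 0.932], [-2.07, -0.2, 3.48, 0, 0, 0.932], [-2.07, -0.2, 3.48, 0, 0, 0.932], [-2.07, -0.2, 3.48, 0, 0, 0.932]],
])

```text
time: 5.82
position: [0.4606, -0.2837, 0.2584]
tool_rot: [0.996, -0.087, 0.0, 0.0]
ft_force: [0.5, -0.9, -0.4]
grip_width: 0.0655
grip_force: 0.0
```

move_arm([
  [[0, 0, 0, 0, 0, 0], [0, 0, 0, 0, 0, 0], [0, 0, 0, 0, 0, 0], [0, 0, 0, 0, 0, 0]],
], claw=1, squeeze=45)

```text
time: 6.32
position: [0.4606, -0.2842, 0.2586]
tool_rot: [0.996, -0.087, 0.001, 0.001]
ft_force: [-1.8, -2.9, 3.6]
grip_width: 0.0469
grip_force: 45.0
```

```bash
python3 -c "
from h import *
go((.46,-.2862,.094,-100.45))"
```

```text
t 6.325 grasp [ 0.4608 -0.2845  0.0946] yaw -100.0 tilt [ 0.0014 -0.002 ] q6 0.99 F [-1.8 -2.9  3.6] w 0.0469
(0.46, -0.2862, 0.094, -100.45) [-0.014  0.045  0.015] rz 0.007
```

move_arm([
  [[0, 0, -1, 0, 0, 0], [0, 0, -2, 0, 0, 0], [0, 0, -3.2, 0, 0, 0], [0, 0, -4.2, 0, 0, 0], [0, 0, -4.2, 0, 0, 0]],
])

```text
time: 6.95
position: [0.4607, -0.2835, 0.4282]
tool_rot: [0.996, -0.087, 0.002, 0.001]
ft_force: [0.1, 0.1, -4.6]
grip_width: 0.0474
grip_force: 45.0
```

```bash
python3 -c "
from h import *
go((.536,.0207,.262,-100),(.536,.0207,.205,-100))"
```

```text
t 6.95 grasp [ 0.4614 -0.2841  0.2642] yaw -100.0 tilt [ 0.0044 -0.0033] q6 0.99 F [ 0.1  0.1 -4.6] w 0.0474
(0.536, 0.0207, 0.262, -100) [ 0.508 -7.828  0.037] rz -0.001
(0.536, 0.0207, 0.205, -100) [ 0.501 -7.831  1.462] rz -0.001
```

move_arm([
  [[0.1, -1.3, 0, 0, 0, 0], [0.2, -2.7, 0, 0, 0, 0], [0.3, -4.1, 0, 0, 0, 0], [0.4, -5.5, 0, 0, 0, 0], [0.45, -6.8, 0, 0, 0, 0], [0.5, -7.5, 0, 0, 0, 0], [0.5, -7.83, 0, 0, 0, 0], [0.5, -7.83, 0.6, 0, 0, 0], [0.5, -7.83, 1.2, 0, 0, 0], [0.5, -7.83, 1.45, 0, 0, 0], [0.5, -7.83, 1.45, 0, 0, 0]],
])

```text
time: 8.32
position: [0.5343, 0.0208, 0.3667]
tool_rot: [0.996, -0.088, -0.002, -0.0]
ft_force: [0.1, -0.2, -3.3]
grip_width: 0.0471
grip_force: 45.0
```

Run:
```python
from h import *
go((.536,.0207,.205,-100),(.536,.0207,.178,-100))
o=[]
for n in("top","scene"):
    c=shot(n);np.savez(f"{n}2.npz",**c);X=cloud(c)
    u,v=px(c,(.536,.0207,.13)).round().astype(int);print(n,u,v)
    for P in((.536,.0207,.161),(.536,.0207,.115)): print(px(c,P).round(1))
    o.append(cv2.resize(c["pixels"][v-25:v+25,u-25:u+25],(400,400),interpolation=cv2.INTER_CUBIC))
cv2.imwrite("pics/over.png",np.hstack(o))
```

```text
t 8.325 grasp [0.5337 0.0209 0.2027] yaw -100.1 tilt [-0.0032  0.0004] q6 1.58 F [ 0.1 -0.2 -3.3] w 0.0471
(0.536, 0.0207, 0.205, -100) [ 0.056 -0.005 -0.057] rz -0.002
(0.536, 0.0207, 0.178, -100) [ 0.058 -0.005  0.618] rz -0.002
top 207 194
[204.1 192.6]
[208.2 194.8]
scene 388 200
[391.8 189.9]
[386.9 204.3]
```

View pics/over.png

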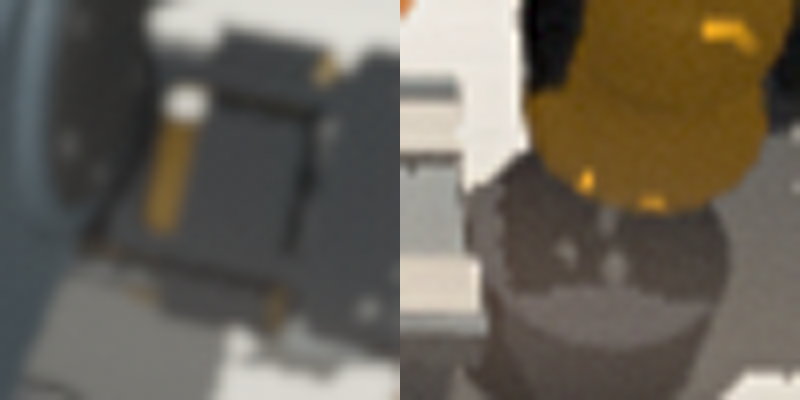

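move_arm([
  [[0.05, 0.02, 0, 0, 0, 0], [0.05, 0.02, 0.15, 0, 0, 0], [0.05, 0.02, 0.3, 0, 0, 0], [0.05, 0.02, 0.42, 0, 0, 0], [0.05, 0.02, 0.5, 0, 0, 0], [0.05, 0.02, 0.56, 0, 0, 0], [0.05, 0.02, 0.56, 0, 0, 0]],
])

```text
time: 9.3
position: [0.5364, 0.0202, 0.3453]
tool_rot: [0.996, -0.087, -0.0, -0.0]
ft_force: [-0.1, 0.3, -2.5]
grip_width: 0.0467
grip_force: 45.0
```

move_arm([
  [[0, 0, 0.05, 0, 0, 0], [0, 0, 0.1, 0, 0, 0], [0, 0, 0.13, 0, 0, 0], [0, 0, 0.13, 0, 0, 0]],
])

```text
time: 9.8
position: [0.5364, 0.0202, 0.3403]
tool_rot: [0.996, -0.087, -0.0, -0.0]
ft_force: [-0.1, 0.3, -3.7]
grip_width: 0.0471
grip_force: 45.0
```

move_arm([
  [[0, 0, 0.05, 0, 0, 0], [0, 0, 0.1, 0, 0, 0], [0, 0, 0.15, 0, 0, 0], [0, 0, 0.15, 0, 0, 0]],
])

```text
time: 10.3
position: [0.5364, 0.0202, 0.3341]
tool_rot: [0.996, -0.088, -0.0, -0.0]
ft_force: [-0.4, 0.2, -3.4]
grip_width: 0.0471
grip_force: 45.0
```

No contact 9 mm below the driver top, so the tail seems to have entered the slot directly. I'll continue gently.

move_arm([
  [[0, 0, 0.05, 0, 0, 0], [0, 0, 0.1, 0, 0, 0], [0, 0, 0.15, 0, 0, 0], [0, 0, 0.2, 0, 0, 0], [0, 0, 0.22, 0, 0, 0], [0, 0, 0.22, 0, 0, 0]],
])

```text
time: 11.05
position: [0.5364, 0.0202, 0.3255]
tool_rot: [0.996, -0.087, -0.0, -0.0]
ft_force: [-0.9, -0.2, -2.8]
grip_width: 0.0467
grip_force: 45.0
```

move_arm([
  [[0, 0, 0.03, 0, 0, 0], [0, 0, 0.05, 0, 0, 0], [0, 0, 0.07, 0, 0, 0], [0, 0, 0.07, 0, 0, 0]],
])

```text
time: 11.55
position: [0.5366, 0.0202, 0.3236]
tool_rot: [0.996, -0.087, 0.001, 0.0]
ft_force: [-1.2, 1.1, 4.5]
grip_width: 0.0468
grip_force: 45.0
```

move_arm([
  [[0, 0, 0, 0, 0, 0], [0, 0, 0, 0, 0, 0], [0, 0, 0, 0, 0, 0], [0, 0, -0.6, 0, 0, 0], [0, 0, -1.4, 0, 0, 0], [0, 0, -2, 0, 0, 0], [0, 0, -2, 0, 0, 0]],
], claw=-0.5)

```text
time: 12.42
position: [0.537, 0.0201, 0.4043]
tool_rot: [0.996, -0.087, 0.002, 0.0]
ft_force: [-0.1, 1.3, -0.6]
grip_width: 0.0654
grip_force: 0.0
```

```bash
python3 -c "
from h import *
go((.5225,-.069,.22,-8.8),(.5225,-.069,.1525,-8.8))"
```

```text
t 12.425 grasp [0.5378 0.02   0.2403] yaw -100.0 tilt [ 0.0046 -0.0008] q6 1.58 F [-0.1  1.3 -0.6] w 0.0654
(0.5225, -0.069, 0.22, -8.8) [0.009 2.257 0.508] rz -1.592
(0.5225, -0.069, 0.1525, -8.8) [1.000e-03 2.257e+00 2.195e+00] rz -1.592
```

move_arm([
  [[0, 0.5, 0, 0, 0, -0.18], [0, 1.2, 0, 0, 0, -0.36], [0, 1.9, 0.1, 0, 0, -0.54], [0, 2.257, 0.3, 0, 0, -0.72], [0, 2.257, 0.5, 0, 0, -0.9], [0, 2.257, 0.5, 0, 0, -1.08], [0, 2.257, 0.5, 0, 0, -1.26], [0, 2.257, 0.5, 0, 0, -1.44], [0, 2.257, 0.5, 0, 0, -1.592], [0, 2.257, 0.5, 0, 0, -1.592]],
], claw=0)

```text
time: 13.68
position: [0.5203, -0.0686, 0.3814]
tool_rot: [0.76, 0.65, -0.001, -0.001]
ft_force: [-0.5, -0.4, 0.2]
grip_width: 0.0432
grip_force: 0.0
```

Run:
```python
from h import *
go((.5225,-.069,.152,-8.8))
c=shot("scene");X=cloud(c)
m=np.linalg.norm(X[...,:2]-[.536,.0207],axis=-1)<.03
m&=X[...,2]<.185
print("top z near nest",np.percentile(X[m][:,2],[50,95,99]))
m2=(np.linalg.norm(X[...,:2]-[.645,.093],axis=-1)<.05)&(X[...,2]<.2);print("other knob top",np.percentile(X[m2][:,2],[95,99]))
u,v=px(c,(.536,.0207,.13)).round().astype(int)
cv2.imwrite("pics/seat.png",cv2.resize(c["pixels"][v-45:v+45,u-45:u+75],(800,600),interpolation=cv2.INTER_CUBIC))
```

```text
t 13.675 grasp [ 0.5199 -0.0685  0.2174] yaw -8.9 tilt [-0.0025  0.0009] q6 -0.19 F [-0.5 -0.4  0.2] w 0.0432
(0.5225, -0.069, 0.152, -8.8) [-0.004  0.069  1.634] rz -0.002
top z near nest [0.15105771 0.17687384 0.17789902]
other knob top [0.17629357 0.17795397]
```

View pics/seat.png

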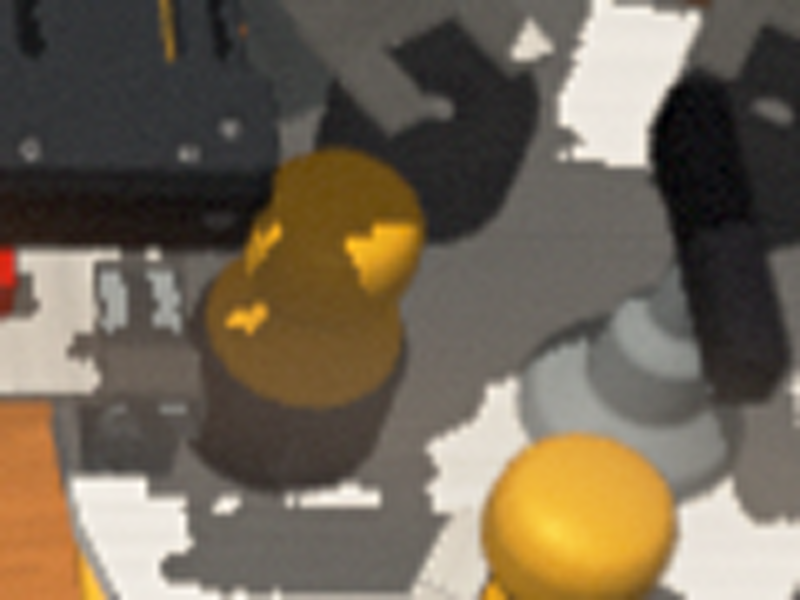

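The picture shows the knob upright, its rose flat on the spindle at (300,340) and its top at z 0.177. It is seated, so I close the keeper.

move_arm([
  [[0, 0.06, 0.6, 0, 0, 0], [0, 0.06, 1.2, 0, 0, 0], [0, 0.06, 1.62, 0, 0, 0], [0, 0.06, 1.62, 0, 0, 0], [0, 0.06, 1.62, 0, 0, 0]],
])

```text
time: 14.35
position: [0.5233, -0.0691, 0.3182]
tool_rot: [0.76, 0.65, 0.0, 0.0]
ft_force: [-0.0, -0.7, -0.2]
grip_width: 0.0436
grip_force: 0.0
```

move_arm([
  [[0, 0, 0, 0, 0, 0], [0, 0, 0, 0, 0, 0], [0, 0, 0, 0, 0, 0], [0, 0, 0, 0, 0, 0]],
], claw=1, squeeze=20)

```text
time: 14.85
position: [0.5225, -0.0689, 0.3181]
tool_rot: [0.759, 0.651, -0.001, -0.001]
ft_force: [-2.3, 0.1, 2.4]
grip_width: 0.0156
grip_force: 20.0
```

move_arm([
  [[0.2, 0, 0, 0, 0, 0], [0.45, 0, 0, 0, 0, 0], [0.7, 0, 0, 0, 0, 0], [0.9, 0, 0, 0, 0, 0], [1.02, 0, 0, 0, 0, 0], [1.08, 0, 0, 0, 0, 0], [1.12, 0, 0, 0, 0, 0], [1.12, 0, 0, 0, 0, 0]],
])

```text
time: 15.85
position: [0.5295, -0.0242, 0.3181]
tool_rot: [0.759, 0.651, -0.001, -0.0]
ft_force: [-4.2, -3.5, 5.8]
grip_width: 0.0159
grip_force: 20.0
```

```bash
python3 -c "
from h import *
go((.552-.153*.152,.1245-.988*.152,.152,-8.8))"
```

```text
t 15.85 grasp [ 0.5293 -0.0243  0.1541] yaw -8.7 tilt [-0.0017 -0.0008] q6 -0.1 F [-4.2 -3.5  5.8] w 0.0159
(0.5287440000000001, -0.025676000000000004, 0.152, -8.8) [-0.035 -0.008  0.052] rz 0.001
```

move_arm([
  [[0.04, 0, 0, 0, 0, 0], [0.08, 0, 0, 0, 0, 0], [0.08, 0, 0, 0, 0, 0]],
])

```text
time: 16.23
position: [0.5301, -0.0231, 0.3181]
tool_rot: [0.758, 0.652, -0.003, 0.002]
ft_force: [-7.2, -12.5, 5.9]
grip_width: 0.0159
grip_force: 20.0
```

move_arm([
  [[0, 0, 0, 0, 0, 0], [0, 0, 0, 0, 0, 0], [0, 0, -0.8, 0, 0, 0], [0, 0, -1.8, 0, 0, 0], [0, 0, -2.4, 0, 0, 0], [0, 0, -2.4, 0, 0, 0]],
], claw=0)

```text
time: 16.98
position: [0.5315, -0.0211, 0.4158]
tool_rot: [0.759, 0.651, 0.002, 0.002]
ft_force: [-0.6, 0.2, 0.0]
grip_width: 0.0433
grip_force: 0.0
```

Run:
```python
from h import *
go((.552,.1245,.25,81.2),(.552,.1245,.164,81.2),(.552,.1245,.164,-98.8))
for n in("scene","top"):
    c=shot(n);X=cloud(c);hsv=cv2.cvtColor(c["pixels"],cv2.COLOR_BGR2HSV)
    m=(hsv[...,1]>150)&((hsv[...,0]<6)|(hsv[...,0]>174))&(np.linalg.norm(X[...,:2]-[.5285,-.027],axis=-1)<.03);print("tab",np.median(X[m],0) if m.any() else None,m.sum())
    m=(X[...,2]>.160)&(X[...,2]<.18)&(np.linalg.norm(X[...,:2]-[.552,.1245],axis=-1)<.06)
    if m.sum()>20: print("bar",cv2.minAreaRect(X[m][:,:2].astype(np.float32)),m.sum())
```

```text
t 16.975 grasp [ 0.5325 -0.0212  0.2518] yaw -8.8 tilt [ 0.0065 -0.0006] q6 -0.1 F [-0.6  0.2  0. ] w 0.0433
(0.552, 0.1245, 0.25, 81.2) [ 3.674 -0.076  0.045] rz -1.571
(0.552, 0.1245, 0.164, 81.2) [ 3.673 -0.09   2.195] rz -1.571
(0.552, 0.1245, 0.164, -98.8) [ 3.673 -0.09   2.195] rz 1.571
tab [ 0.53324736 -0.0270558   0.14657189] 79
bar ((0.553744375705719, 0.1251574158668518), (0.01905384659767151, 0.09681054949760437), 81.31909942626953) 544
tab [ 0.5260197  -0.02852953  0.14831115] 17
bar ((0.5220515727996826, 0.12906131148338318), (0.01862947829067707, 0.036384209990501404), 80.31230163574219) 146
```

move_arm([
  [[0, 0, 0, 0, 0, 0.18], [0.3, 0, 0, 0, 0, 0.36], [0.9, 0, 0, 0, 0, 0.54], [1.5, 0, 0, 0, 0, 0.72], [2.1, 0, 0, 0, 0, 0.9], [2.7, -0.05, 0, 0, 0, 1.08], [3.2, -0.07, 0, 0, 0, 1.26], [3.5, -0.08, 0, 0, 0, 1.44], [3.67, -0.08, 0, 0, 0, 1.571], [3.67, -0.08, 0, 0, 0, 1.571]],
], claw=-0.2)

```text
time: 18.32
position: [0.5495, 0.1245, 0.4121]
tool_rot: [0.997, -0.076, -0.002, 0.0]
ft_force: [0.9, -0.1, -0.3]
grip_width: 0.0525
grip_force: 0.0
```

```bash
python3 -c "
from h import *
go((.552,.1245,.164,-98.8))"
```

```text
t 18.325 grasp [0.549  0.1245 0.2481] yaw -98.7 tilt [-0.0031  0.0002] q6 1.75 F [ 0.9 -0.1 -0.3] w 0.0525
(0.552, 0.1245, 0.164, -98.8) [ 0.08  -0.011  2.102] rz 0.002
```

move_arm([
  [[0.06, 0, 0.5, 0, 0, 0], [0.06, 0, 1.2, 0, 0, 0], [0.06, 0, 1.8, 0, 0, 0], [0.06, 0, 2.1, 0, 0, 0], [0.06, 0, 2.1, 0, 0, 0], [0.06, 0, 2.1, 0, 0, 0]],
])

```text
time: 19.08
position: [0.5526, 0.1235, 0.3306]
tool_rot: [0.997, -0.077, 0.001, -0.0]
ft_force: [0.1, -0.2, 0.4]
grip_width: 0.0522
grip_force: 0.0
```

move_arm([
  [[0, 0, 0, 0, 0, 0], [0, 0, 0, 0, 0, 0], [0, 0, 0, 0, 0, 0], [0, 0, 0, 0, 0, 0]],
], claw=1, squeeze=40)

```text
time: 19.58
position: [0.5522, 0.1236, 0.3301]
tool_rot: [0.997, -0.077, 0.0, -0.0]
ft_force: [-0.1, -0.5, -0.7]
grip_width: 0.0202
grip_force: 0.0
```

```bash
python3 -c "
from h import *
go((.552,.1245,.164,-98.8))"
```

```text
t 19.575 grasp [0.5522 0.1236 0.1661] yaw -98.8 tilt [0.0003 0.    ] q6 1.75 F [-0.1 -0.5 -0.7] w 0.0202
(0.552, 0.1245, 0.164, -98.8) [-0.009 -0.022  0.053] rz -0.001
```

move_arm([
  [[0, 0, 0, 0, 0, 0], [0, 0, 0, 0, 0, 0], [0, 0, 0, 0, 0, -0.08], [0, 0, 0, 0, 0, -0.18], [0, 0, 0, 0, 0, -0.28], [0, 0, 0, 0, 0, -0.38], [0, 0, 0, 0, 0, -0.48], [0, 0, 0, 0, 0, -0.58], [0, 0, 0, 0, 0, -0.68], [0, 0, 0, 0, 0, -0.78], [0, 0, 0, 0, 0, -0.86], [0, 0, 0, 0, 0, -0.92]],
])

```text
time: 21.08
position: [0.5518, 0.1251, 0.33]
tool_rot: [0.927, 0.375, 0.0, -0.002]
ft_force: [-1.1, 6.8, 1.5]
grip_width: 0.0177
grip_force: 40.0
```

```bash
python3 -c "
from h import *
print(get_obs()['moment'])
go((.552,.1245,.164,-38.8))"
```

```text
[1.00546332 0.21795643 0.29570705]
t 21.075 grasp [0.5517 0.1256 0.166 ] yaw -46.0 tilt [-0.0005  0.0033] q6 0.82 F [-1.1  6.8  1.5] w 0.0177
(0.552, 0.1245, 0.164, -38.8) [-0.015  0.025  0.051] rz -0.125
```

Finish the turn, settle, release and rise straight up.

move_arm([
  [[0, 0, 0, 0, 0, -0.05], [0, 0, 0, 0, 0, -0.1], [0, 0, 0, 0, 0, -0.125], [0, 0, 0, 0, 0, -0.125], [0, 0, 0, 0, 0, -0.125]],
])

```text
time: 21.7
position: [0.5517, 0.1252, 0.3301]
tool_rot: [0.902, 0.431, 0.0, -0.002]
ft_force: [-0.7, 6.8, 1.6]
grip_width: 0.0178
grip_force: 40.0
```

move_arm([
  [[0, 0, 0, 0, 0, 0], [0, 0, 0, 0, 0, 0], [0, 0, 0, 0, 0, 0], [0, 0, 0, 0, 0, 0], [0, 0, -0.5, 0, 0, 0], [0, 0, -1.3, 0, 0, 0], [0, 0, -2.3, 0, 0, 0], [0, 0, -2.6, 0, 0, 0], [-1.2, -1.2, -2.6, 0, 0, 0], [-2.2, -2.2, -2.6, 0, 0, 0], [-2.4, -2.4, -2.6, 0, 0, 0]],
], claw=-0.2)

```text
time: 23.08
position: [0.4123, 0.1093, 0.4325]
tool_rot: [0.902, 0.431, -0.003, -0.002]
ft_force: [1.4, 0.2, 0.8]
grip_width: 0.0521
grip_force: 0.0
```

Run:
```python
from h import *
go((.552,.1245,.164,-38.8))
a=np.radians(-8.8-90+60);d=np.array([np.cos(a),np.sin(a)]);ax=np.array([.552,.1245])
print("expect nest",ax+.105*d,"tab",ax+.152*d)
o=[]
for n in("scene","top"):
    c=shot(n);X=cloud(c);hsv=cv2.cvtColor(c["pixels"],cv2.COLOR_BGR2HSV)
    m=(hsv[...,1]>150)&((hsv[...,0]<6)|(hsv[...,0]>174))&(np.linalg.norm(X[...,:2]-ax-.152*d,axis=-1)<.03);print("tab",np.median(X[m],0) if m.any() else None,m.sum())
    m=(X[...,2]>.160)&(X[...,2]<.18)&(np.linalg.norm(X[...,:2]-ax,axis=-1)<.06)
    if m.sum()>20: print("bar",cv2.minAreaRect(X[m][:,:2].astype(np.float32)),m.sum())
    m=(np.linalg.norm(X[...,:2]-ax-.105*d,axis=-1)<.035)&(X[...,2]<.2)
    if m.any(): print("knob top",np.percentile(X[m][:,2],[95,99]))
    if n=="scene": cv2.imwrite("pics/end.png",cv2.resize(c["pixels"][130:310,320:560],(800,600),interpolation=cv2.INTER_CUBIC))
```

```text
t 23.075 grasp [0.4111 0.1093 0.2685] yaw -39.0 tilt [-0.0074 -0.0001] q6 0.68 F [1.4 0.2 0.8] w 0.0521
(0.552, 0.1245, 0.164, -38.8) [2.524 2.515 2.585] rz -0.003
expect nest [0.63383049 0.0587066 ] tab [0.67045937 0.02925622]
tab [0.67365501 0.02832888 0.14663884] 97
bar ((0.5536646842956543, 0.12571164965629578), (0.09584742784500122, 0.020398303866386414), 50.873844146728516) 645
knob top [0.17717784 0.17849077]
tab [0.66776294 0.02715801 0.14797712] 27
bar ((0.5512176156044006, 0.12375117838382721), (0.09538493305444717, 0.01867985539138317), 51.75276565551758) 344
knob top [0.17782749 0.17953696]
```

View pics/end.png

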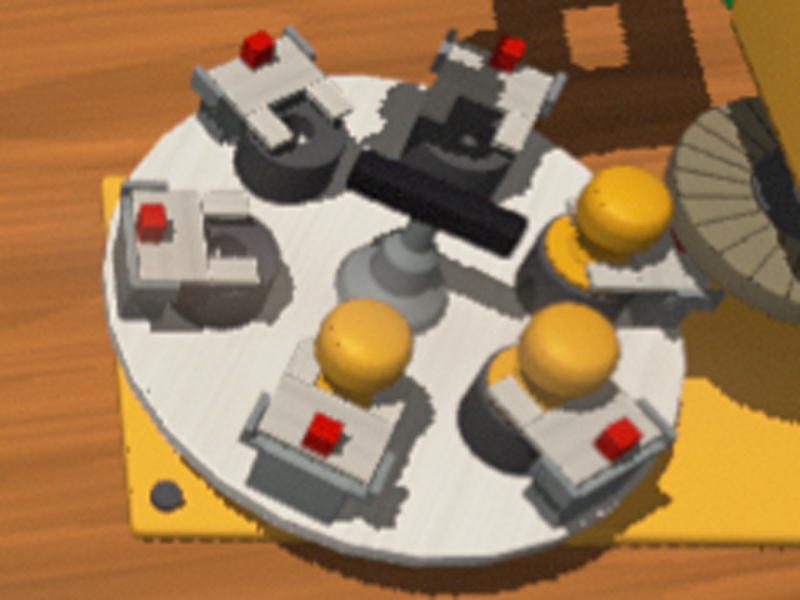

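The picture shows the dial one click on (bar at 51.3°, expected 51.2°), our knob at (363,345) with its keeper home, and the hand clear.

```bash
python3 -c "
from rig import *
print(hand_in())"
```

```text
the job is handed in; nothing more can be done
None
```

I handed the job in at about 23 s: the brass knob is seated with its keeper home, the dial is one click counter-clockwise and the hand is clear; the hand-in gave no verdict.

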